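# Shut and lock the box bag

### The arm

A 6-joint arm with a two-finger parallel gripper is mounted at the origin on the work surface. World frame = base frame: x ahead of the robot, y to its left, z up, the work surface at z = 0. Lengths are in mm, angles in rad, forces in N, time in s.
With the tool pointing down it reaches from about 400 to 925 mm from the base axis. Payload 12.5 kg.
Tool frame: the origin (TCP) lies at the very end of the fingers, on their centre line; the grasp point (between the pads) lies behind it (env.grip_depth is the z of the grasp point in the tool frame, in mm); z points along the fingers, y is the line along which they close (so a half turn about z gives the same grasp; the last joint's range is limited). The gripper opens to 95 mm and grips with 3 to 60 N. Pads are 20 mm wide; open, the fingers measure 119 mm over their backs; the gripper's body (75 mm by 180 mm) begins 59 mm behind the grasp point.
Start: joints at [1.05, 0.491, 1.559, -0, 1.092, -0.106], TCP at [251.865, 572.023, 214.661] pointing down, gripper open.
Joint ranges: [-3.1, 3.1], [-0.84, 2.19], [0.05, 2.79], [-1.13, 4.28], [0.06, 2.93], [-2.69, 2.69]. Speed limits (rad/s): [2.22, 2.22, 2.79, 3.14, 3.14, 3.14].

### API

Orientations are given as [roll, pitch, yaw] about the fixed x, y, z axes, in that order (R = Rz(yaw) Ry(pitch) Rx(roll)).
In Python, from cell import env, optics gives the robot as it stands.
- The arm moves only by the tool step_arm, never from a script. Its argument "moves" is a list of rows, each an object of numbers: "tx", "ty", "tz": the shift along the tool's x, y, z in mm; "roll": the turn about the tool's z in rad. In form: [{"tx": .., "ty": .., "tz": .., "roll": ..}, ...]. A call has 1 to 12 rows; each row is the pose to reach, as a shift and turn from the pose commanded when the call began, along the tool's axes at that moment; what a row does not reach only later rows make up. A row lasts 1/12 s, in which the tool goes at most 41.7 mm and 7.16 degrees, less where a joint would pass 70% of its speed; a pose out of reach is approached as far as the arm can. A call with a gripper value outside its range is refused whole. "grip" is the finger opening in mm, from 0 to 95.1, set as the call begins (left out, the last holds). The fingers move at their own pace and stop on an object; the grip force is fixed at half the most. Time passes only in rows, so rows that repeat a pose let the fingers close. It gives the time, the measured TCP pose, the force, the opening and the grip force at its end, in the units of the state.
- env.state(): the state, without advancing time (a new reading comes with each control period).
- optics.read_camera(name): name is "scene" or "top"; returns a dict with "pixels" (480x640x3 uint8, blue, green, red), "mtx" (3x3 intrinsics, pixels), "dist" ([k1, k2, p1, p2, k3] as OpenCV has them; the pictures are not rectified), "view" (4x4, takes a point from world to camera coordinates). Camera axes: x right, y down, z forward; pixel columns grow to the right and rows downward; lengths in mm; the calibration is good to about 2 mm. A picture is of the moment at which its call begins. There is no depth.
- env.job_done(): hands the job in; it is judged then, once.
The state is a dict: "t": time; "joints": joint angles; "qvel": joint speeds; "tau": joint torques, N m; "eef_pos": TCP position; "tcp_rot": TCP orientation; "ft_force": force on the tool from outside, world axes, zero at the start; "moment": the same for the moment, N m; "opening": opening from 0.0 (shut) to 1.0 (fully open); "grip_force": force on a finger pad.
Only numpy, scipy, OpenCV 4.12 (cv2) and the standard library are available. Lean on these libraries where they do the work, as an engineer would, in place of code of your own. Each camera call takes 0.05 s, during which the arm holds its last target. There are 200 camera calls.

### The job

Finish the lime box bag whose lid stands ajar: push its lid shut, then press its brass fastenings fully in, one after another: first the rectangular lock plate in the middle, then the round stud on its left, then the round stud on its right (left and right as seen from the robot, looking at the handle side). Only touch and press: do not pick up, tip or shove the bag, leave everything else on the bench where it is, and finish clear of everything.

Things in the scene. Friction and masses are not known exactly. Their poses are not given: they have to be found in the camera images.
- case: the work case (lid ajar): lime-green hard box bag lying on its back, 140 mm deep (x), 200 wide (y), 88 high when shut (60 body + 28 lid); loose, about 1 kg in all. Origin: centre of underside; x from its front (white handle, roughly facing the robot) to its back, y to the left as the robot sees it, z up. The handle sticks out 60 mm in front, 18 to 42 mm above the table
- case_lid (a joint): lid angle in rad about the hinge along the back edge: 0 shut, positive with the front edge raised (starts 0.25 to 0.6). The hinge is stiff enough to stay where it is left; about 2 to 4 N pressed down near the lid's middle or front closes it, and it does not spring back
- lid_hinge (a point): middle of the hinge line, on the case body, 60 mm above its underside at its back edge (case x = +70 mm); the line runs along case y
- lid_middle (a point): centre of the lid's flat top face, moves with the lid; z is the outward normal of the lid, x towards the hinge. 70 mm from the hinge line along the lid and 28 mm above it. The lid's plain area lies behind (x above -30 mm) the row of brass parts
- centre_lock (a joint): travel in m of the brass lock plate pushed into the lid: 0 standing proud, 0.006 fully in. Slides against a steady 5 N, stays where it is left, hard stop at 6 mm; starts out
- centre_lock_top (a point): middle of the top face of the rectangular brass lock plate, 26 mm (x) x 40 mm (y), in the middle of the lid's front margin, 46 mm in front of lid_middle; stands 9 mm above the lid when out, 3 mm when fully in; z along the lid normal
- left_stud (a joint): travel in m of the round brass stud at the left end of the row: 0 standing proud, 0.006 fully in. Slides against a steady 5 N, stays where it is left, hard stop at 6 mm; starts out
- left_stud_top (a point): middle of the top face of the round brass stud, 24 mm across, at the left end of the row as the robot sees it (lid y = +65 mm), level with the lock plate; 9 mm above the lid when out, 3 mm when in
- right_stud (a joint): travel in m of the round brass stud at the right end of the row: 0 standing proud, 0.006 fully in. Slides against a steady 5 N, stays where it is left, hard stop at 6 mm; starts out
- right_stud_top (a point): middle of the top face of the round brass stud, 24 mm across, at the right end of the row as the robot sees it (lid y = -65 mm), level with the lock plate; 9 mm above the lid when out, 3 mm when in
- finished_case: an identical lime case, already shut with its three brass parts pressed in, same size and axes as the work case
- tape_roll: yellow tape roll, 64 mm across, 18 mm high, lying on the finished case; origin at the centre of its underside
- screwdriver: screwdriver 170 mm long, lying on the table in front
- hammer: hammer 250 mm long, lying on the table to the left
- glue_jar: closed jar, 60 mm across, 75 mm high, standing to the right; origin at the centre of its underside
- d_ring: loose brass ring, 28 mm across, 5 mm high, lying on the table in front

How it is judged:
By the outcome, as a careful person would: the job done as asked, in the order asked, and still so for the second after the job is handed in, with the robot touching nothing.
It also fails if it takes over 45 s, if anything falls off the work surface, if the arm or the gripper's body presses on something with over 40 N, if the wrist force passes 120 N, or if a joint passes its speed limit or range.

## Working session

There is one attempt and no reset: what is moved stays moved. The work goes in short steps, Python scripts to look and compute and a tool call to move; the robot and the scene stay as the last step left them, time stands still between calls to the robot, and variables do not carry over. Pictures are saved under pics/ and viewed, at most 10 in all, crops included, and the job is handed in when it is done.

Besides the shell and the picture viewer there is one more tool, called after "Emit:" as name(argument=value, ...), one argument or row to a line, values as JSON. step_arm: Moves the arm, as the interface text tells. Its arguments: {"type":"object","properties":{"moves":{"type":"array"},"grip":{"type":"number"}},"required":["moves"]}

```bash
mkdir -p pics; ls
python3 - <<'E'
from cell import env, optics
import cv2
for n in ("scene","top"):
    c=optics.read_camera(n); cv2.imwrite(f"pics/{n}0.png",c["pixels"])
    print(n,c["mtx"].round(1).tolist(),c["dist"],c["view"])
s=env.state();print(s)
E
```

```text
pics
scene [[557.6, 0.0, 312.4], [0.0, 557.6, 236.9], [0.0, 0.0, 1.0]] [-0.10558019  0.          0.          0.          0.        ] [[ 6.54033149e-01  7.56464200e-01  1.59828933e-03 -3.24390541e+02]
 [ 4.26096092e-01 -3.66651994e-01 -8.27048025e-01 -1.68680433e+02]
 [-6.25046206e-01  5.41597849e-01 -5.62128997e-01  1.86582152e+03]
 [ 0.00000000e+00  0.00000000e+00  0.00000000e+00  1.00000000e+00]]
top [[490.9, 0.0, 320.0], [0.0, 490.9, 248.0], [0.0, 0.0, 1.0]] [0.04625442 0.         0.         0.         0.        ] [[-1.76978474e-02 -9.99712265e-01 -1.61917745e-02  8.21699312e+00]
 [-9.95734885e-01  1.90893950e-02 -9.02642417e-02  5.24480934e+02]
 [ 9.05473607e-02  1.45252319e-02 -9.95786219e-01  1.07224325e+03]
 [ 0.00000000e+00  0.00000000e+00  0.00000000e+00  1.00000000e+00]]
{'t': 0.1, 'joints': array([ 1.05041848e+00,  4.91479135e-01,  1.55937325e+00,  1.15169291e-05,
        1.09176179e+00, -1.05596247e-01]), 'qvel': array([-0.00079306, -0.00236689, -0.00214669,  0.00100816,  0.00100267,
       -0.00021184]), 'tau': array([ 1.76274381e-03, -6.13625264e+01, -2.58604091e+01,  6.93594874e-02,
        4.69489151e-02, -2.30275771e-05]), 'eef_pos': array([251.73130151, 571.81853997, 214.13797006]), 'tcp_rot': array([-3.14057789e+00, -1.17827459e-04,  2.72680568e+00]), 'ft_force': array([0.00645437, 0.30717088, 1.1245051 ]), 'moment': array([-0.0057321 , -0.00654025, -0.01166639]), 'grip_force': 0.0, 'opening': 1.000227544668731}
```

View pics/scene0.png

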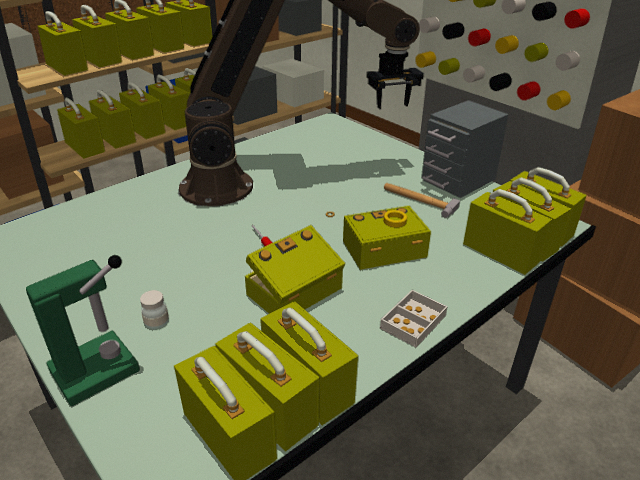

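View pics/top0.png

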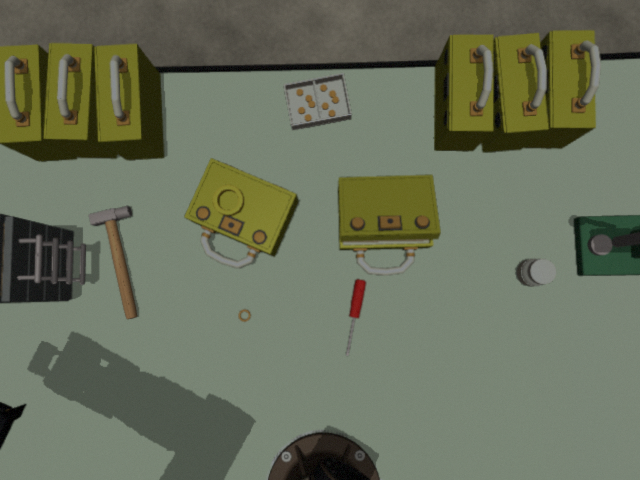

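The scene view shows the ajar case near (295,268), with brass parts at about (265,254), (288,243) and (308,234). In the top view it is at (388,210), with brass parts at (358,225), (390,223) and (422,222). I'll triangulate these.

```bash
cat > h.py <<'E'
from cell import env, optics
import cv2, numpy as np
np.set_printoptions(precision=2,suppress=True)
ROI={"top":(335,170,445,250),"scene":(245,220,345,300)}
def brass(c,roi,thr=None):
    x0,y0,x1,y1=roi
    hsv=cv2.cvtColor(c["pixels"],cv2.COLOR_BGR2HSV)
    m=cv2.inRange(hsv,(8,100,60),(22,255,255)); k=np.zeros_like(m); k[y0:y1,x0:x1]=m[y0:y1,x0:x1]
    n,l,st,ce=cv2.connectedComponentsWithStats(k)
    return [(ce[i],st[i,4]) for i in range(1,n) if st[i,4]>25]
def ray(c,p):
    u=cv2.undistortPoints(np.array([[p]],float),c["mtx"],c["dist"])[0,0]
    R=c["view"][:3,:3];t=c["view"][:3,3]
    d=R.T@np.array([*u,1]); return -R.T@t,d/np.linalg.norm(d)
def plane(c,p,z):
    o,d=ray(c,p); return o+d*(z-o[2])/d[2]
def tri(a,pa,b,pb):
    P=lambda c:c["view"][:3]
    u=[cv2.undistortPoints(np.array([[p]],float),c["mtx"],c["dist"])[0] for c,p in((a,pa),(b,pb))]
    X=cv2.triangulatePoints(P(a),P(b),u[0].T,u[1].T)[:,0]; return X[:3]/X[3]
E
python3 - <<'E'
from h import *
a=optics.read_camera("top");b=optics.read_camera("scene")
A=brass(a,ROI["top"]);B=brass(b,ROI["scene"])
print(A);print(B)
ca=cv2.resize(a["pixels"][160:290,325:455],None,fx=4,fy=4,interpolation=2)
cb=cv2.resize(b["pixels"][215:315,235:350],None,fx=5,fy=5,interpolation=2)
cv2.imwrite("pics/ca.png",ca);cv2.imwrite("pics/cb.png",cb)
A=sorted([p for p,s in A if s>60],key=lambda p:p[0]);B=sorted([p for p,s in B if s>40],key=lambda p:-p[0])
if len(A)==len(B)==3:
    for p,q in zip(A,B): print(tri(a,p,b,q))
E
```

```text
[(array([389.57, 221.96]), np.int32(239)), (array([422.25, 220.94]), np.int32(108)), (array([357.13, 222.57]), np.int32(106)), (array([409.97, 247.74]), np.int32(31)), (array([359.74, 248.52]), np.int32(27))]
[(array([306.34, 234.19]), np.int32(64)), (array([286.01, 243.89]), np.int32(141)), (array([264.75, 254.11]), np.int32(72)), (array([331.12, 276.08]), np.int32(26)), (array([293.79, 296.68]), np.int32(28))]
[564.75 -79.27 130.42]
[ 564.71 -144.52  130.44]
[ 565.41 -209.9   130.93]
```

View pics/ca.png

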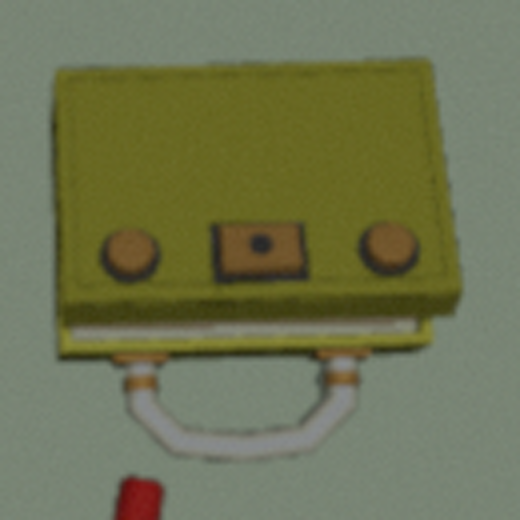

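View pics/cb.png

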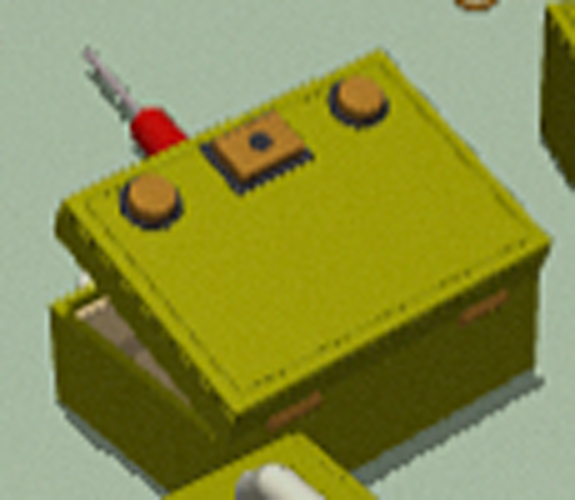

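Emit:
step_arm(
  moves=[
    {"tx": -25,"ty": -20,"tz": 0,"roll": -0.1},
    {"tx": -60,"ty": -50,"tz": 0,"roll": -0.2},
    {"tx": -90,"ty": -75,"tz": 0,"roll": -0.3},
    {"tx": -120,"ty": -100,"tz": 0,"roll": -0.414},
    {"tx": -150,"ty": -125,"tz": 0,"roll": -0.414},
    {"tx": -180,"ty": -150,"tz": 0,"roll": -0.414},
    {"tx": -210,"ty": -175,"tz": 0,"roll": -0.414},
    {"tx": -240,"ty": -200,"tz": 0,"roll": -0.414},
    {"tx": -270,"ty": -225,"tz": 0,"roll": -0.414},
    {"tx": -290,"ty": -240,"tz": 0,"roll": -0.414},
    {"tx": -300,"ty": -250,"tz": 0,"roll": -0.414},
    {"tx": -300,"ty": -250,"tz": 0,"roll": -0.414},
  ],
  grip=0,
)

```text
t: 1.2
eef_pos: [426.6, 220.2, 214.6]
tcp_rot: [-3.141, 0.0, 3.138]
ft_force: [-0.9, 0.3, -0.2]
opening: 0.213
grip_force: 0.0
```

Emit:
step_arm(
  moves=[
    {"tx": -14,"ty": -28,"tz": 0},
    {"tx": -31,"ty": -63,"tz": 0},
    {"tx": -48,"ty": -98,"tz": 0},
    {"tx": -65,"ty": -133,"tz": 0},
    {"tx": -82,"ty": -168,"tz": 0},
    {"tx": -100,"ty": -203,"tz": 0},
    {"tx": -118,"ty": -238,"tz": 0},
    {"tx": -135,"ty": -273,"tz": 10},
    {"tx": -152,"ty": -308,"tz": 20},
    {"tx": -166,"ty": -340,"tz": 40},
    {"tx": -179,"ty": -365,"tz": 60},
    {"tx": -179,"ty": -365,"tz": 75},
  ],
  grip=0,
)

```text
validation failed for argument at $.mo...
```

Emit:
step_arm(
  moves=[
    {"tx": -14,"ty": -28,"tz": 0,"roll": 0},
    {"tx": -31,"ty": -63,"tz": 0,"roll": 0},
    {"tx": -48,"ty": -98,"tz": 0,"roll": 0},
    {"tx": -65,"ty": -133,"tz": 0,"roll": 0},
    {"tx": -82,"ty": -168,"tz": 0,"roll": 0},
    {"tx": -100,"ty": -203,"tz": 0,"roll": 0},
    {"tx": -118,"ty": -238,"tz": 0,"roll": 0},
    {"tx": -135,"ty": -273,"tz": 10,"roll": 0},
    {"tx": -152,"ty": -308,"tz": 20,"roll": 0},
    {"tx": -166,"ty": -340,"tz": 40,"roll": 0},
    {"tx": -179,"ty": -365,"tz": 60,"roll": 0},
    {"tx": -179,"ty": -365,"tz": 75,"roll": 0},
  ],
  grip=0,
)

```text
t: 2.2
eef_pos: [606.0, -146.2, 137.6]
tcp_rot: [-3.141, 0.0, 3.138]
ft_force: [-0.1, 1.2, 1.1]
opening: 0.007
grip_force: 0.0
```

Emit:
step_arm(
  moves=[
    {"tx": 0,"ty": 1,"tz": 10,"roll": 0},
    {"tx": 0,"ty": 1,"tz": 19,"roll": 0},
    {"tx": 0,"ty": 1,"tz": 24,"roll": 0},
    {"tx": 0,"ty": 1,"tz": 27,"roll": 0},
    {"tx": 0,"ty": 1,"tz": 30,"roll": 0},
    {"tx": 0,"ty": 1,"tz": 33,"roll": 0},
    {"tx": 0,"ty": 1,"tz": 36,"roll": 0},
    {"tx": 0,"ty": 1,"tz": 38,"roll": 0},
    {"tx": 0,"ty": 1,"tz": 40,"roll": 0},
    {"tx": 0,"ty": 1,"tz": 42,"roll": 0},
    {"tx": 0,"ty": 1,"tz": 44,"roll": 0},
    {"tx": 0,"ty": 1,"tz": 46,"roll": 0},
  ],
  grip=0,
)

```text
t: 3.2
eef_pos: [604.4, -141.8, 93.5]
tcp_rot: [3.142, 0.0, 3.141]
ft_force: [-1.1, 0.5, 1.6]
opening: 0.004
grip_force: 0.7
```

Emit:
step_arm(
  moves=[
    {"tx": 0,"ty": 0,"tz": 1,"roll": 0},
    {"tx": 0,"ty": 0,"tz": 2,"roll": 0},
    {"tx": 0,"ty": 0,"tz": 3,"roll": 0},
    {"tx": 0,"ty": 0,"tz": 4,"roll": 0},
    {"tx": 0,"ty": 0,"tz": 5,"roll": 0},
    {"tx": 0,"ty": 0,"tz": 5,"roll": 0},
  ],
  grip=0,
)

```text
t: 3.7
eef_pos: [604.4, -141.8, 88.4]
tcp_rot: [3.141, 0.0, 3.141]
ft_force: [0.1, -0.3, 1.2]
opening: 0.007
grip_force: 0.0
```

Emit:
step_arm(
  moves=[
    {"tx": 0,"ty": 0,"tz": 1,"roll": 0},
    {"tx": 0,"ty": 0,"tz": 1,"roll": 0},
    {"tx": 0,"ty": 0,"tz": 2,"roll": 0},
    {"tx": 0,"ty": 0,"tz": 2,"roll": 0},
  ],
)

```text
t: 4.03
eef_pos: [604.5, -141.8, 88.2]
tcp_rot: [-3.141, 0.001, 3.141]
ft_force: [-5.9, 1.3, 15.3]
opening: 0.003
grip_force: 7.9
```

Run:
```python
from h import *
a=optics.read_camera("top");b=optics.read_camera("scene")
print(env.state()["ft_force"],env.state()["eef_pos"], brass(b,ROI["scene"]))
cb=cv2.resize(b["pixels"][195:315,225:350],None,fx=4,fy=4,interpolation=2)
ca=cv2.resize(a["pixels"][160:290,325:455],None,fx=3.6923,fy=3.6923,interpolation=2)
cv2.imwrite("pics/c2.png",np.hstack([cb,ca[:480]][:1]))
```

```text
[-6.49  1.18 16.49] [ 604.53 -141.81   88.18] [(array([283.89, 254.27]), np.int32(66)), (array([260.84, 263.75]), np.int32(63)), (array([331.16, 275.94]), np.int32(32)), (array([293.82, 296.52]), np.int32(33))]
```

View pics/c2.png

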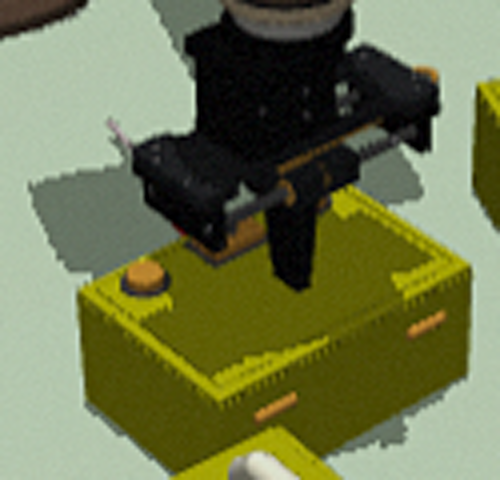

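The lid is shut: the fingertip stands on it at z=88 against a hard stop, and the lid plane is level in the picture. I'll back off and re-measure the brass.

Emit:
step_arm(
  moves=[
    {"tx": 0,"ty": 0,"tz": -15,"roll": 0},
    {"tx": 0,"ty": 0,"tz": -45,"roll": 0},
    {"tx": 30,"ty": 0,"tz": -60,"roll": 0},
    {"tx": 70,"ty": 0,"tz": -60,"roll": 0},
    {"tx": 110,"ty": 0,"tz": -60,"roll": 0},
    {"tx": 140,"ty": 0,"tz": -60,"roll": 0},
    {"tx": 150,"ty": 0,"tz": -60,"roll": 0},
    {"tx": 150,"ty": 0,"tz": -60,"roll": 0},
  ],
)

```text
t: 4.8
eef_pos: [452.9, -141.7, 147.1]
tcp_rot: [3.142, 0.0, 3.14]
ft_force: [0.9, -0.5, -0.1]
opening: 0.005
grip_force: 0.0
```

Run:
```python
from h import *
a=optics.read_camera("top");b=optics.read_camera("scene")
A=brass(a,ROI["top"]);B=brass(b,ROI["scene"])
print(A);print(B);print(env.state()["eef_pos"],env.state()["ft_force"])
A=sorted([p for p,s in A if s>50],key=lambda p:p[0]);B=sorted([p for p,s in B if s>40],key=lambda p:-p[0])
for p in A: print("top@97",plane(a,p,97))
for p in B: print("scene@97",plane(b,p,97))
if len(A)==len(B)==3:
    for p,q in zip(A,B): print(tri(a,p,b,q))
```

```text
[(array([418.87, 232.77]), np.int32(111)), (array([356.38, 234.21]), np.int32(109)), (array([380.38, 231.46]), np.int32(48)), (array([359.5, 248.5]), np.int32(28))]
[(array([301.5 , 243.88]), np.int32(52)), (array([281.48, 253.51]), np.int32(132)), (array([260.79, 263.87]), np.int32(61)), (array([331.13, 275.9 ]), np.int32(31)), (array([293.82, 296.52]), np.int32(33))]
[ 455.63 -142.2   147.02] [ 1.01  1.17 -0.46]
top@97 [545.29 -78.88  97.  ]
top@97 [ 545.72 -208.53   97.  ]
scene@97 [552.21 -85.54  97.  ]
scene@97 [ 551.81 -150.07   97.  ]
scene@97 [ 552.75 -214.64   97.  ]
```

Run:
```python
from h import *
a=optics.read_camera("top");b=optics.read_camera("scene")
for p,q in (((356.38,234.21),(301.5,243.88)),((418.87,232.77),(260.79,263.87))): print(tri(a,p,b,q))
A=brass(a,(180,150,300,260));B=brass(b,(340,200,435,270))
for p,s in A: print("A",p,s,plane(a,p,91))
for p,s in B: print("B",p,s,plane(b,p,91))
```

```text
[545.73 -79.61  90.91]
[ 546.26 -209.88   90.94]
A [202.68 212.71] 102 [597.98 243.91  91.  ]
A [230.69 224.61] 223 [571.52 184.86  91.  ]
A [207.38 228.86] 29 [563.42 233.93  91.  ]
A [258.98 236.66] 103 [544.82 125.41  91.  ]
A [253.33 248.33] 27 [520.4  137.43  91.  ]
B [428.25 201.47] 55 [620.59 336.2   91.  ]
B [401.5  209.67] 30 [600.36 242.32  91.  ]
B [378.95 213.56] 63 [573.17 178.52  91.  ]
B [358.11 216.97] 38 [547.98 121.63  91.  ]
B [416.68 241.48] 31 [732.02 153.06  91.  ]
B [375.16 248.84] 32 [684.34  47.41  91.  ]
```

Emit:
step_arm(
  moves=[
    {"tx": -20,"ty": -2.5,"tz": 0,"roll": 0},
    {"tx": -50,"ty": -2.5,"tz": 0,"roll": 0},
    {"tx": -80,"ty": -2.5,"tz": 0,"roll": 0},
    {"tx": -91,"ty": -2.5,"tz": 15,"roll": 0},
    {"tx": -91,"ty": -2.5,"tz": 30,"roll": 0},
    {"tx": -91,"ty": -2.5,"tz": 40,"roll": 0},
    {"tx": -91,"ty": -2.5,"tz": 45,"roll": 0},
    {"tx": -91,"ty": -2.5,"tz": 49,"roll": 0},
    {"tx": -91,"ty": -2.5,"tz": 51,"roll": 0},
    {"tx": -91,"ty": -2.5,"tz": 53,"roll": 0},
    {"tx": -91,"ty": -2.5,"tz": 54,"roll": 0},
    {"tx": -91,"ty": -2.5,"tz": 54,"roll": 0},
  ],
)

```text
t: 6.0
eef_pos: [545.5, -144.2, 93.1]
tcp_rot: [-3.142, 0.001, 3.141]
ft_force: [-0.5, 0.9, 0.8]
opening: 0.01
grip_force: 0.6
```

Emit:
step_arm(
  moves=[
    {"tx": 0,"ty": 0,"tz": 1,"roll": 0},
    {"tx": 0,"ty": 0,"tz": 2,"roll": 0},
    {"tx": 0,"ty": 0,"tz": 3,"roll": 0},
    {"tx": 0,"ty": 0,"tz": 3.5,"roll": 0},
    {"tx": 0,"ty": 0,"tz": 4,"roll": 0},
    {"tx": 0,"ty": 0,"tz": 4,"roll": 0},
    {"tx": 0,"ty": 0,"tz": 4,"roll": 0},
  ],
)

```text
t: 6.58
eef_pos: [545.6, -144.3, 90.8]
tcp_rot: [-3.141, 0.002, 3.141]
ft_force: [-8.5, 5.0, 27.3]
opening: 0.005
grip_force: 13.8
```

Emit:
step_arm(
  moves=[
    {"tx": 0,"ty": 0,"tz": -15,"roll": 0},
    {"tx": 0,"ty": 0,"tz": -30,"roll": 0},
    {"tx": -1,"ty": 30,"tz": -30,"roll": 0},
    {"tx": -1,"ty": 60,"tz": -30,"roll": 0},
    {"tx": -1,"ty": 65,"tz": -28,"roll": 0},
    {"tx": -1,"ty": 65,"tz": -18,"roll": 0},
    {"tx": -1,"ty": 65,"tz": -12,"roll": 0},
    {"tx": -1,"ty": 65,"tz": -8,"roll": 0},
    {"tx": -1,"ty": 65,"tz": -6,"roll": 0},
    {"tx": -1,"ty": 65,"tz": -4,"roll": 0},
    {"tx": -1,"ty": 65,"tz": -3,"roll": 0},
    {"tx": -1,"ty": 65,"tz": -2.5,"roll": 0},
  ],
)

```text
t: 7.58
eef_pos: [546.3, -79.8, 91.2]
tcp_rot: [-3.141, -0.0, 3.14]
ft_force: [-3.6, 0.0, 9.0]
opening: 0.005
grip_force: 4.5
```

Emit:
step_arm(
  moves=[
    {"tx": 0,"ty": 0,"tz": 1,"roll": 0},
    {"tx": 0,"ty": 0,"tz": 1.5,"roll": 0},
    {"tx": 0,"ty": 0,"tz": 2,"roll": 0},
    {"tx": 0,"ty": 0,"tz": 2.5,"roll": 0},
    {"tx": 0,"ty": 0,"tz": 2.5,"roll": 0},
    {"tx": 0,"ty": 0,"tz": 2.5,"roll": 0},
  ],
)

```text
t: 8.08
eef_pos: [546.5, -79.8, 90.7]
tcp_rot: [-3.141, 0.001, 3.141]
ft_force: [-9.2, 1.1, 27.9]
opening: 0.002
grip_force: 14.0
```

Emit:
step_arm(
  moves=[
    {"tx": 0,"ty": 0,"tz": -15,"roll": 0},
    {"tx": 0,"ty": 0,"tz": -35,"roll": 0},
    {"tx": 0,"ty": -30,"tz": -35,"roll": 0},
    {"tx": 0,"ty": -65,"tz": -35,"roll": 0},
    {"tx": 0,"ty": -100,"tz": -35,"roll": 0},
    {"tx": 0,"ty": -125,"tz": -35,"roll": 0},
    {"tx": 0,"ty": -130,"tz": -30,"roll": 0},
    {"tx": 0,"ty": -130,"tz": -18,"roll": 0},
    {"tx": 0,"ty": -130,"tz": -12,"roll": 0},
    {"tx": 0,"ty": -130,"tz": -8,"roll": 0},
    {"tx": 0,"ty": -130,"tz": -6,"roll": 0},
    {"tx": 0,"ty": -130,"tz": -4,"roll": 0},
  ],
)

```text
t: 9.08
eef_pos: [546.2, -208.9, 92.7]
tcp_rot: [-3.142, -0.0, -3.142]
ft_force: [-4.1, -0.6, 4.9]
opening: 0.004
grip_force: 2.5
```

Emit:
step_arm(
  moves=[
    {"tx": 0,"ty": 0,"tz": 1,"roll": 0},
    {"tx": 0,"ty": 0,"tz": 2,"roll": 0},
    {"tx": 0,"ty": 0,"tz": 3,"roll": 0},
    {"tx": 0,"ty": 0,"tz": 4,"roll": 0},
    {"tx": 0,"ty": 0,"tz": 4,"roll": 0},
    {"tx": 0,"ty": 0,"tz": 4,"roll": 0},
  ],
)

```text
t: 9.58
eef_pos: [546.3, -209.0, 90.8]
tcp_rot: [-3.141, 0.001, 3.141]
ft_force: [-10.1, 1.3, 25.8]
opening: 0.003
grip_force: 12.5
```

Emit:
step_arm(
  moves=[
    {"tx": 0,"ty": 0,"tz": -15,"roll": 0},
    {"tx": 0,"ty": 0,"tz": -45,"roll": 0},
    {"tx": 0,"ty": 0,"tz": -80,"roll": 0},
    {"tx": 30,"ty": -20,"tz": -100,"roll": 0},
    {"tx": 60,"ty": -40,"tz": -120,"roll": 0},
    {"tx": 90,"ty": -70,"tz": -130,"roll": 0},
    {"tx": 110,"ty": -100,"tz": -130,"roll": 0},
    {"tx": 110,"ty": -130,"tz": -130,"roll": 0},
    {"tx": 110,"ty": -150,"tz": -130,"roll": 0},
    {"tx": 110,"ty": -150,"tz": -130,"roll": 0},
  ],
)

```text
t: 10.42
eef_pos: [436.2, -362.4, 218.7]
tcp_rot: [-3.14, 0.002, 3.138]
ft_force: [-0.8, 0.7, -0.1]
opening: 0.006
grip_force: 0.0
```

Run:
```python
from h import *
a=optics.read_camera("top");b=optics.read_camera("scene")
A=brass(a,ROI["top"]);B=brass(b,ROI["scene"])
A=sorted([p for p,s in A if s>60],key=lambda p:p[0]);B=sorted([p for p,s in B if s>35],key=lambda p:-p[0])
print(A,B,env.state()["ft_force"],env.state()["eef_pos"])
for p,q in zip(A,B): print(tri(a,p,b,q))
r=lambda i,x,y:cv2.resize(i[y:y+150,x:x+130],(390,450),interpolation=2)
cv2.imwrite("pics/end.png",np.hstack([r(a["pixels"],325,160),r(b["pixels"],230,195)]))
```

```text
[array([356.17, 234.62]), array([387.19, 233.85]), array([418.48, 233.05])] [array([301.7 , 244.61]), array([281.72, 254.38]), array([261.  , 264.57])] [-0.09 -0.13  0.25] [ 436.23 -359.16  218.32]
[545.39 -79.07  88.17]
[ 545.58 -144.29   88.15]
[ 546.06 -209.4    88.46]
```

View pics/end.png

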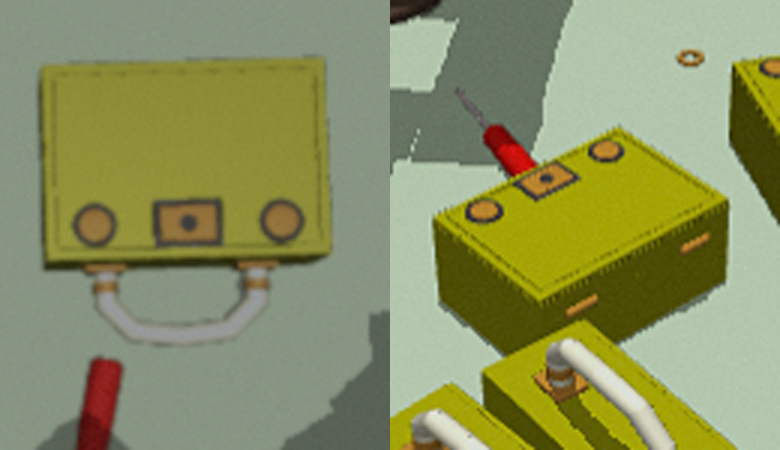

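The picture shows the lid flat shut. All three brass parts are in: in the top view they sit at (356,235), (387,234) and (418,233), level at the same height as those on the finished case. The arm is clear.

```bash
python3 -c "
from cell import env
print(env.job_done())"
```

```text
the job is handed in; nothing more can be done
None
```

The lid is shut and the lock plate, left stud and right stud were pressed fully in, in that order. The arm finished clear of everything and the job was handed in at about 10.5 s; no verdict came back.

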